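# Uncap a light base and hold its sprung shutter half open

### The arm

A 6-joint arm with a two-finger parallel gripper is mounted at the origin on a cart in front of the work surface, level with it; the furniture and walls round the work are solid. World frame = base frame: x ahead of the robot, y to its left, z up, the work surface at z = 0. Lengths are in m, angles in rad, forces in N, time in s.
With the tool pointing down it reaches from about 0.35 to 0.925 m from the base axis. Payload 6.4 kg.
Tool frame: the origin (TCP) lies on the centre line of the jaws, within the pads' length; the fingertips stand 8 mm ahead of it and the grasp point (between the pads) lies 11 mm behind it; z points along the fingers, y is the line along which they close (so a half turn about z gives the same grasp; the last joint's range is limited). The gripper opens to 85 mm and grips with 20 to 120 N. Pads are 22 mm wide; open, the fingers measure 114 mm over their backs; the gripper's body (76 mm by 85 mm) begins 54 mm behind the grasp point. The pads swing forward as they close: fully open they stand 13 mm farther back than shut.
Start: joints at [1.082, 0.245, 1.558, -0, 1.339, -0.174], TCP at [0.201, 0.618, 0.239] pointing down, gripper open.
Joint ranges: [-3.13, 3.13], [-1.02, 2.26], [0.13, 2.54], [-0.95, 4.09], [0.21, 2.88], [-2.74, 2.74]. Speed limits (rad/s): [2.57, 2.57, 3.14, 3.14, 3.14, 3.14].

### API

Orientations are given as a rotation vector (axis times angle).
In Python, from station import move_pose, move_linear, move_j, command_gripper, wait, ik, observe, read_camera, MotionError, hand_in, spot_in, tip_of gives the robot as it stands. The module is installed in compiled form; this text tells all that it offers. Calls block until the motion is done:
- move_pose(position, orientation): joint-space move of the TCP to a pose.
- move_linear(position, rotation=None, velocity=0.15): straight line of the TCP; rotation=None keeps the orientation; velocity is the mean speed in m/s.
- move_j(angles): joint-space move.
- command_gripper(opening, strength=None): finger opening in m; strength is the grip in N (None keeps the last); returns when the fingers have stopped.
- wait(seconds).
- ik(position, orientation): joint angles nearest the present ones, or None.
- observe(): the state.
- read_camera(name): name is "scene" or "side" or "wrist"; returns a dict with "pixels" (384x512x3 uint8, blue, green, red), "K" (3x3 intrinsics, pixels), "k1" (the pictures are not rectified: a ray, as slopes to the right and down, at radius r is drawn at 1 + k1 r^2 times it, then the intrinsics apply), "pose" (4x4, takes a point from camera to world coordinates); the wrist camera has in their place "hand_eye" (4x4, takes a point from camera to tool coordinates, whose origin is the TCP and whose axes are the flange's). Camera axes: x right, y down, z forward; pixel columns grow to the right and rows downward; lengths in m; the calibration is good to about 2 mm. A picture is of the moment at which its call begins: read the wrist's pose just before it. There is no depth.
A pose or a line that the arm cannot do raises MotionError and nothing moves.
- hand_in(): hands the job in; it is judged then, once.
Trained networks look in a picture, given as the dict that the camera call returned (one of the last four; its "shot" number tells which), for a name from the list of things; names that differ only in an ending like _2 or _b are one class to them, and where a whole thing is asked for, a point or a joint stands for the part that bears it (a point fixed in the world has none). Each returns a list of dicts, best first, with "p" (0 to 1); they miss things now and then, are a little off and sometimes report something else, mostly with a low value. They report only what shows in the picture. A call takes as long as a camera call. They do not tell look-alikes from the thing itself.
- spot_in(thing, picture): "uv" ([column, row] in pixels, amid what is visible of it).
- tip_of(thing, picture): "uv" ([column, row] in pixels: a listed point, or the origin of a listed thing).
The state is a dict: "t": time; "joint_positions": joint angles; "qvel": joint speeds; "effort": joint torques, N m; "tool_pos": TCP position; "ee_rot": TCP orientation; "wrist_force": force on the tool from outside, world axes, zero at the start; "ft_torque": the same for the moment, N m; "grip_width": finger opening in m; "finger_force": force on a finger pad.
Only numpy, scipy, OpenCV 4.12 (cv2) and the standard library are available. Lean on these libraries where they do the work, as an engineer would, in place of code of your own. Each camera call takes 0.05 s, during which the arm holds its last target. There are 200 camera calls.

### The job

Lift the loose black dust cap off the window of the white light base and stand it, knob up, wholly on the blue mat; set it down rather than dropping it. Then push the red shutter tab along its slot, against the spring, until the shutter is half open (tab at the long red middle mark), never opening it beyond three quarters, and finish while still holding the tab there with the fingers: the spring shuts it if let go. Leave the other things on the table where they are.

Things in the scene. Friction and masses are not known exactly. Their poses are not given: they have to be found in the camera images.
- light_base: White light base, grey top, fixed to the table, 120 (x) x 130 (y) x 40 mm high; origin: centre of its underside, z up; yaw within 0.35 rad. On top: round window at x +22, y +25 mm with a collar, 53 mm outer diameter, 6 mm high; slot along y at x -35 mm for the tab, with a scale on its robot (-x) side whose long red mark, at y = 0, is half travel. Base and blue mat swap places between starts.
- dust_cap: Loose black cap, about 60 g, 64 mm diameter, 40 mm high: cover 14 mm high (hollow below, rim 3 mm thick) with an upright round knob on its centre, 24 mm diameter, from 14 to 40 mm height. Origin: centre of the rim's underside, z up through the knob. It starts loosely over the window's collar, rim on the base's top, so its origin is 40 mm above the table.
- park_mat: Blue square mat, 105 x 105 x 3 mm, fixed to the table; origin: centre of its underside; yaw within 0.3 rad. Fixed equipment right of the work: a microscope 0.4 m tall (x 0.47 to 0.73, y -0.04 to 0.16 m), and beyond it an oven (x above 0.55 m, y below -0.15 m) with a shelf over the table at about 0.5 m: from the start pose draw back toward the base before swinging left.
- shutter_tab (a point): Centre of the top of the red upright tab with a white line, fixed to the shutter blade: 20 mm along the light base's x, 12 mm along its y (the sliding direction), red from 42.5 to 76.5 mm above the table. Axes as the light base's. The tab stands at light-base x -35 mm and y +25 mm shut, 0 at half travel, -25 mm fully open.
- shutter (a joint): Travel of the shutter, m: 0 shut (blade covers the window), 0.025 half, 0.050 fully open. It slides toward the light base's -y. A spring pushes it shut: about 4 N at 0, 10 N at half, 16 N fully open (250 N/m).
- specimen_jar: Bystander: pot with white screw lid, 50 mm diameter, 58 mm high; origin centre of its underside.
- tissue_box: Bystander: blue and white tissue box, 58 x 88 x 24 mm; origin centre of its underside.
- loupe: Bystander: black stand loupe, 37 mm diameter, 40 mm high; origin centre of its underside.
- marker_pen: Bystander: marker pen lying along y, 12 x 135 x 14 mm; origin centre of its underside.
There are look-alikes about, which are no part of the job. What is shaped like the dust_cap but green is not meant.

How it is judged:
By the outcome, as a careful person would: the job done as asked, in the order asked, and still so for the second after the job is handed in, while the arm keeps its last pose, push and grip.
It also fails if it takes over 48 s, if anything falls off the work surface, if the arm or the gripper's body presses on something with over 40 N, if the wrist force passes 120 N, or if a joint passes its speed limit or range.

## Working session

There is one attempt and no reset: what is moved stays moved. The work goes in short steps, each a Python script; the robot and the scene stay as the last script left them, time stands still between calls to the robot, and variables do not carry over. Pictures are saved under pics/ and viewed, at most 10 in all, crops included, and the job is handed in when it is done.

```bash
mkdir -p pics; cat > h.py <<'E'
import numpy as np, cv2
from station import *
from scipy.spatial.transform import Rotation as R
def ray(pic,uv,pose=None):
    K=np.array(pic["K"]);d=np.array([pic["k1"],0,0,0,0],float)
    # r_d = r(1+k1 r^2) is the OpenCV model
    x,y=cv2.undistortPoints(np.array([[uv]],float),K,d)[0,0]
    P=np.array(pic["pose"]) if pose is None else pose
    return P[:3,3],P[:3,:3]@np.array([x,y,1.])
def onz(pic,uv,z,pose=None):
    o,d=ray(pic,uv,pose);return o+d*(z-o[2])/d[2]
def proj(pic,X,pose=None):
    P=np.linalg.inv(np.array(pic["pose"]) if pose is None else pose)
    X=np.atleast_2d(X)
    return cv2.projectPoints(X@P[:3,:3].T+P[:3,3],np.zeros(3),np.zeros(3),np.array(pic["K"]),np.array([pic["k1"],0,0,0,0],float))[0][:,0]
def wpose(pic,s):
    T=np.eye(4);T[:3,3]=s["tool_pos"];T[:3,:3]=R.from_rotvec(s["ee_rot"]).as_matrix()
    return T@np.array(pic["hand_eye"])
def tri(obs):
    A=np.zeros((3,3));b=np.zeros(3)
    for o,d in obs:
        d=d/np.linalg.norm(d);M=np.eye(3)-np.outer(d,d);A+=M;b+=M@o
    return np.linalg.solve(A,b)
E
python3 - <<'E'
from h import *
s=observe();print({k:np.round(v,3) for k,v in s.items()})
a=read_camera("scene");b=read_camera("side")
for n,p in(("scene",a),("side",b)):
    cv2.imwrite(f"pics/{n}0.png",p["pixels"])
    print(n,np.round(p["pose"],3).tolist(),p["k1"])
    for t in("light_base","dust_cap","park_mat","shutter_tab"):
        print(t,[(np.round(q["uv"],1).tolist(),round(q["p"],2)) for q in spot_in(t,p)],[(np.round(q["uv"],1).tolist(),round(q["p"],2)) for q in tip_of(t,p)])
E
```

```text
{'t': np.float64(0.0), 'joint_positions': array([ 1.082,  0.246,  1.559,  0.   ,  1.339, -0.174]), 'qvel': array([ 0.002,  0.   ,  0.002,  0.   ,  0.   , -0.001]), 'effort': array([-0.0000e+00, -4.2950e+01, -3.2614e+01, -0.0000e+00,  5.0000e-03,
        0.0000e+00]), 'tool_pos': array([0.201, 0.618, 0.238]), 'ee_rot': array([-4.920e-01, -3.102e+00,  3.000e-03]), 'wrist_force': array([-0.323, -0.424,  0.345]), 'ft_torque': array([-0.032,  0.008, -0.001]), 'finger_force': np.float64(0.0), 'grip_width': np.float64(0.085)}
scene [[-0.657, -0.365, 0.66, -0.298], [-0.754, 0.34, -0.562, 1.111], [-0.02, -0.867, -0.498, 0.751], [0.0, 0.0, 0.0, 1.0]] -0.05863058667735844
light_base [([279.0, 227.9], 0.66), ([248.1, 213.8], 0.45)] [([269.2, 229.5], 0.59)]
dust_cap [([250.4, 211.4], 0.5)] [([189.8, 289.9], 0.84)]
park_mat [([305.8, 211.3], 0.59)] [([307.2, 206.8], 0.65)]
shutter_tab [] []
side [[0.929, -0.155, 0.337, 0.13], [-0.37, -0.351, 0.86, -0.75], [-0.015, -0.924, -0.383, 0.562], [0.0, 0.0, 0.0, 1.0]] -0.0280298014139689
light_base [([227.0, 214.3], 0.92)] [([232.6, 221.5], 0.67), ([260.7, 203.1], 0.28)]
dust_cap [([237.3, 202.6], 0.67), ([188.9, 184.5], 0.49)] [([188.0, 186.3], 0.73), ([237.5, 205.7], 0.62)]
park_mat [([254.6, 246.1], 0.97)] [([253.5, 243.3], 0.91)]
shutter_tab [([317.6, 227.8], 0.43)] [([217.1, 193.4], 0.59)]
```

View pics/scene0.png

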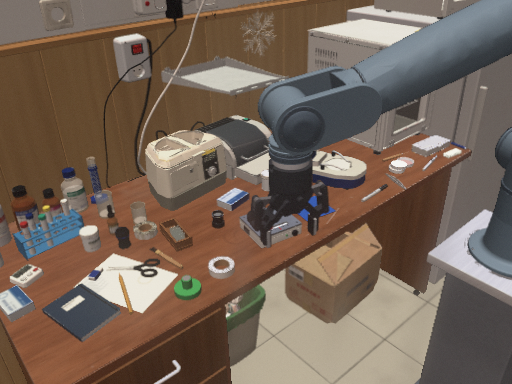

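View pics/side0.png

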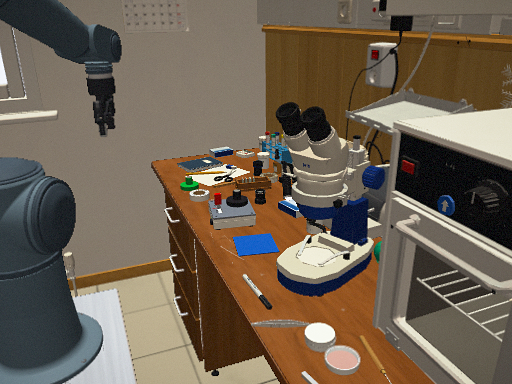

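The scene view shows the white base under the gripper (~272,228), the mat behind it (~315,210) and a green look-alike cap at (188,288). In the side view the black cap is on the base (237,200), the red tab is at (217,198), the mat is at (255,244), and the green look-alike is at (189,184). Other dark round things are the loupe (260,197) and a dark jar beyond it. I choose the black cap on the base at side (237,200).

```bash
python3 - <<'E'
from h import *
b=read_camera("side")
print("mat",onz(b,(254,243.7),.003),"knob top",onz(b,(237.5,189),.08),"rim ctr",onz(b,(237.5,205),.04),"tab",onz(b,(217.1,193.4),.0765),"base",onz(b,(232.6,221.5),0))
w=read_camera("wrist");cv2.imwrite("pics/wrist0.png",w["pixels"]);print(np.round(w["hand_eye"],3))
im=cv2.resize(b["pixels"][165:275,165:325],None,fx=5,fy=5,interpolation=cv2.INTER_CUBIC);cv2.imwrite("pics/sidecrop.png",im)
E
```

```text
mat [0.50524011 0.22582525 0.003     ] knob top [0.53428725 0.42921813 0.08      ] rim ctr [0.52406992 0.40412603 0.04      ] tab [0.47068862 0.42846503 0.0765    ] base [0.50009198 0.38304307 0.        ]
[[ 0.    -0.96  -0.278  0.072]
 [ 1.     0.001 -0.     0.   ]
 [ 0.    -0.278  0.96  -0.135]
 [ 0.     0.     0.     1.   ]]
```

View pics/sidecrop.png

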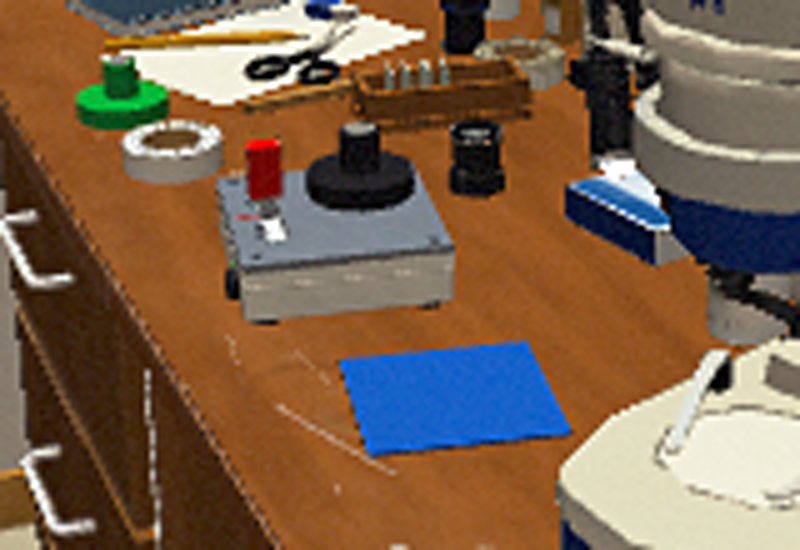

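View pics/wrist0.png

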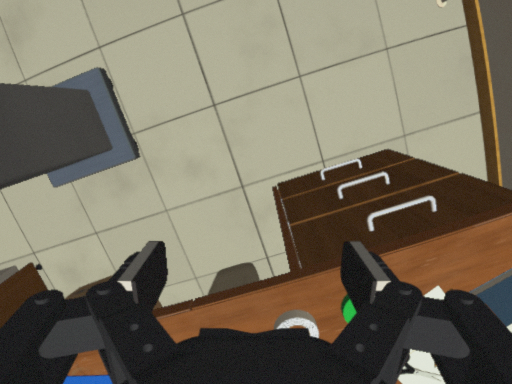

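The crop confirms the choice: black cap on the base, with the green one further off by the table's edge. Now a look from above.

```bash
cat >> h.py <<'E'
def down(a): return (R.from_euler('z',a)*R.from_euler('y',np.pi)).as_rotvec()
E
python3 - <<'E'
from h import *
move_pose([0.54,0.38,0.30],down(0))
s=observe();w=read_camera("wrist");P=wpose(w,s);cv2.imwrite("pics/w1.png",w["pixels"])
np.savez("w1.npz",P=P,K=w["K"],k1=w["k1"]);print(s["t"],w["K"][0][0],np.round(s["tool_pos"],3))
for t,z in(("light_base",0),("dust_cap",.04),("park_mat",0),("shutter_tab",.0765)):
    print(t,[(np.round(q["uv"],1).tolist(),round(q["p"],2),np.round(onz(w,q["uv"],z,P),3)) for q in tip_of(t,w)])
E
```

```text
2.5417 298.05895314566635 [0.539 0.381 0.3  ]
light_base [([266.5, 130.2], 0.59, array([0.5  , 0.399, 0.   ]))]
dust_cap [([479.3, 104.5], 0.74, array([0.458, 0.684, 0.04 ])), ([282.9, 156.2], 0.66, array([0.531, 0.42 , 0.04 ]))]
park_mat [([145.0, 134.8], 0.66, array([0.506, 0.223, 0.   ]))]
shutter_tab [([294.1, 112.5], 0.65, array([0.473, 0.428, 0.077]))]
```

View pics/w1.png

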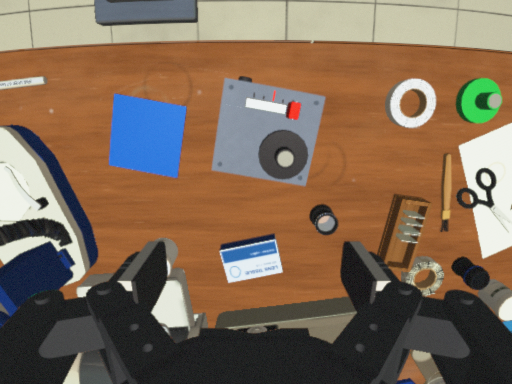

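The wrist view shows everything clearly: base corners ~(225,78),(325,97),(305,186),(212,167), cap knob ~(286,158), red tab ~(294,110), mat centre ~(148,136), green cap (480,100). Now refining these by fit.

```bash
python3 - <<'E'
from h import *
from scipy.optimize import least_squares
d=np.load("w1.npz");P=d["P"];w=dict(K=d["K"],k1=float(d["k1"]))
im=cv2.imread("pics/w1.png");hsv=cv2.cvtColor(im,cv2.COLOR_BGR2HSV)
def big(m,box):
    z=np.zeros_like(m);x0,x1,y0,y1=box;z[y0:y1,x0:x1]=m[y0:y1,x0:x1]
    z=cv2.morphologyEx(z,cv2.MORPH_CLOSE,np.ones((7,7)))
    c=max(cv2.findContours(z,cv2.RETR_EXTERNAL,cv2.CHAIN_APPROX_NONE)[0],key=cv2.contourArea);return c[:,0].astype(float)
def lift(c,z): return np.array([onz(w,u,z,P)[:2] for u in c],np.float32)
m=lift(big(cv2.inRange(hsv,(100,120,60),(130,255,255)),(90,205,80,190)),.003)
print("mat",cv2.minAreaRect(m))
b=lift(big(cv2.inRange(hsv,(100,15,40),(130,100,200)),(195,345,65,200)),.04)
print("base",cv2.minAreaRect(b))
r=lift(big(cv2.inRange(hsv,(0,150,100),(6,255,255)),(284,304,95,122)),.0765);print("tab blob",cv2.minAreaRect(r))
k=big(cv2.inRange(hsv,(0,0,85),(180,60,255)),(272,300,143,172));print("knob",cv2.minEnclosingCircle(lift(k,.08)))
c=big(cv2.inRange(hsv,(0,0,0),(180,255,75)),(255,311,127,181));print("cover",cv2.minEnclosingCircle(lift(c,.05)))
crop=cv2.resize(im[70:195,200:335],None,fx=4.4,fy=4.4,interpolation=cv2.INTER_CUBIC);cv2.imwrite("pics/w1c.png",crop)
E
```

```text
mat ((0.5074639916419983, 0.22462721168994904), (0.10454543679952621, 0.10413239151239395), 79.136962890625)
base ((0.5001839995384216, 0.39814168214797974), (0.12844130396842957, 0.12030179053544998), 80.12581634521484)
tab blob ((0.47063151001930237, 0.4275789260864258), (0.012227104045450687, 0.018255099654197693), 80.42626190185547)
knob ((0.5272085070610046, 0.41863617300987244), 0.010601992718875408)
cover ((0.5268270373344421, 0.41865551471710205), 0.031741101294755936)
```

Fits agree with the given sizes: base at (0.500,0.398), yaw −0.172; cap at (0.527,0.419), tab at (0.470,0.428), both within 1 mm of the model. Grasp.

```bash
python3 - <<'E'
from h import *
a=-.172;x,y=.5268,.4188
command_gripper(.06,40)
move_pose([x,y,.15],down(a))
move_linear([x,y,.067],velocity=.08)
s=observe();print(s["t"],s["tool_pos"],s["wrist_force"],s["grip_width"])
command_gripper(.0,40)
s=observe();print(s["t"],s["tool_pos"],s["wrist_force"],s["grip_width"],s["finger_force"])
move_linear([x,y,.17],velocity=.08)
s=observe();print(s["t"],s["tool_pos"],s["wrist_force"],s["grip_width"],s["finger_force"])
p=read_camera("side");cv2.imwrite("pics/s2.png",cv2.resize(p["pixels"][130:270,165:325],None,fx=4,fy=4,interpolation=cv2.INTER_CUBIC))
E
```

```text
5.025 [0.52728954 0.41910486 0.06780958] [-0.33406496  0.12115869  0.65518112] 0.059915932986393625
5.45 [0.52719227 0.41903429 0.06763125] [ 0.01564288 -0.21222265  2.93425839] 0.022590894652920836 39.45901190978475
6.8917 [0.52643127 0.41858675 0.16914072] [ 0.16771974  0.57685295 -0.23465618] 0.021953708560462422 39.16674955864437
```

View pics/s2.png

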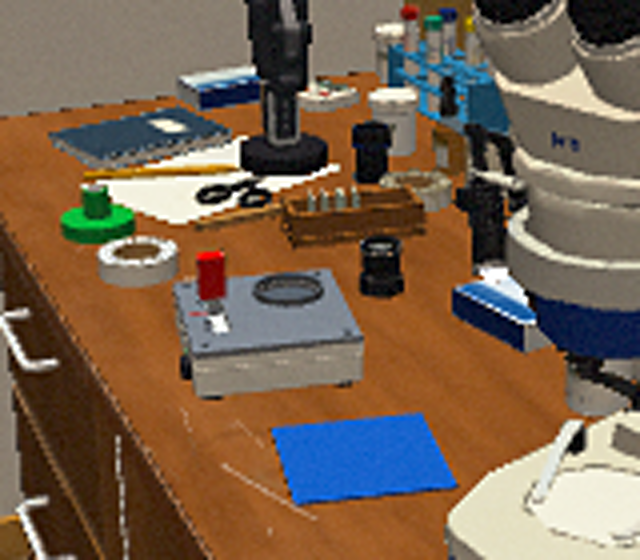

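The cap is held level in the gripper (crop ~285,150) and the window is uncovered. Now placing it on the mat, lowering to contact.

```bash
python3 - <<'E'
from h import *
x,y=.506,.231
move_linear([x,y,.12],velocity=.15)
move_linear([x,y,.038],velocity=.08)
f0=observe()["wrist_force"][2]; z=.038
while z>.022:
    z-=.0015; move_linear([x,y,z],velocity=.03)
    s=observe()
    if s["wrist_force"][2]-f0>3: break
print(s["t"],z,s["tool_pos"],s["wrist_force"],f0,s["grip_width"])
command_gripper(.05)
wait(.2);s=observe();print(s["t"],s["tool_pos"],s["wrist_force"])
move_linear([x,y,.12],velocity=.15)
move_linear([.56,.34,.25],velocity=.3)
s=observe();w=read_camera("wrist");P=wpose(w,s)
print(s["t"],[(np.round(q["uv"],1).tolist(),round(q["p"],2),np.round(onz(w,q["uv"],.003,P),3)) for q in tip_of("dust_cap",w)],[(np.round(q["uv"],1).tolist(),round(q["p"],2),np.round(onz(w,q["uv"],.0765,P),3)) for q in tip_of("shutter_tab",w)])
cv2.imwrite("pics/w3.png",w["pixels"])
E
```

```text
11.0667 0.02899999999999999 [0.50629381 0.23107408 0.03056244] [-5.75816144 -0.54168166 12.1393576 ] -0.6759226400259095 0.022264592171929807
11.65 [0.50593286 0.23097806 0.02886206] [ 0.14516357  0.38286834 -0.20523263]
13.15 [([164.5, 141.3], 0.75, array([0.509, 0.232, 0.003]))] [([326.8, 78.7], 0.82, array([0.473, 0.426, 0.077]))]
```

View pics/w3.png

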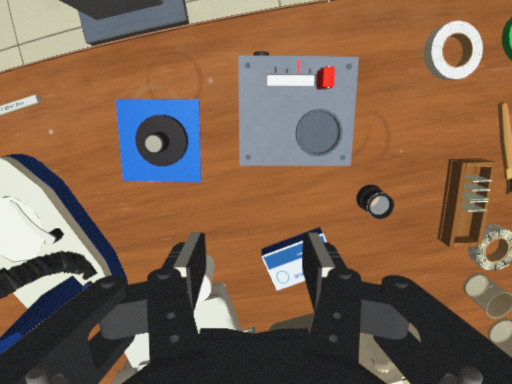

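The cap stands on the mat, knob up (~160,140), well inside its edges. The tab is at (326,77) beside the scale, with the red half mark at (299,66). Now I grip the tab across its sliding direction and move it 25 mm.

```bash
python3 - <<'E'
from h import *
a=-.172;o=np.array([.4704,.428,0]);u=np.array([np.sin(a),-np.cos(a),0])
Z=lambda z:np.array([0,0,z])
move_pose(o+Z(.15),down(a))
move_linear(o+Z(.059),velocity=.08)
s=observe();print(s["t"],s["tool_pos"],s["wrist_force"])
command_gripper(.0,40);wait(.1)
s=observe();print(s["t"],s["tool_pos"],s["wrist_force"]@u,s["grip_width"],s["finger_force"])
for d in(.008,.016,.021,.025):
    move_linear(o+u*d+Z(.059),velocity=.03);wait(.15);s=observe()
    print(s["t"],d,np.round((s["tool_pos"]-o)@u,4),"F",np.round(s["wrist_force"]@u,2),np.round(s["wrist_force"],1),s["grip_width"],s["finger_force"])
s=observe();w=read_camera("wrist");P=wpose(w,s);np.savez("w4.npz",P=P)
p=read_camera("side");q=read_camera("scene")
f=lambda i,k:cv2.resize(i,(400,300),interpolation=cv2.INTER_CUBIC)
A=f(p["pixels"][170:230,190:270],5);B=f(q["pixels"][190:250,230:310],5)
cv2.imwrite("pics/c4.png",np.vstack([np.hstack([A,B]),np.hstack([f(w["pixels"],1),f(w["pixels"][60:210,156:356],1)])]))
E
```

```text
15.2667 [0.47090071 0.42833425 0.05980474] [ 0.09415655 -0.316853   -0.20053022]
15.7917 [0.47060579 0.42836599 0.05946253] -1.33517857136136 0.011068855393351945 42.11339592933655
16.3583 0.008 0.007 F -5.5 [-0.2  5.6 -0.4] 0.011337374617553986 41.911221742630005
16.925 0.016 0.0146 F -7.05 [ 0.1  7.1 -0.2] 0.011439885164314803 41.7596572637558
17.3917 0.021 0.0193 F -8.62 [ 1.9  8.4 -1.9] 0.011408026635769576 41.62394821643829
17.825 0.025 0.0231 F -10.03 [ 1.3 10.  -1.2] 0.01109766953369151 41.53930127620697
```

View pics/c4.png

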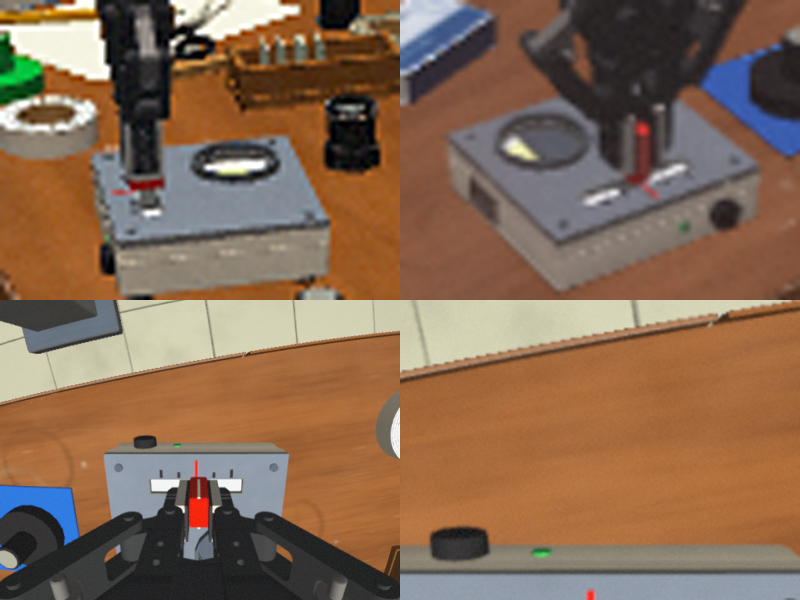

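The tab, held between the fingers, stands about 1–2 mm short of the red mark (mark at 196, tab foot at ~198 in the wrist view). The travel reading of 23 mm agrees, as the arm gives slightly. A small correction follows.

```bash
python3 - <<'E'
from h import *
a=-.172;o=np.array([.4704,.428,.059]);u=np.array([np.sin(a),-np.cos(a),0])
move_linear(o+u*.0268,velocity=.03);wait(.8);s=observe()
print(s["t"],np.round((s["tool_pos"]-o)@u,4),"F",np.round(s["wrist_force"]@u,2),s["grip_width"],s["finger_force"])
w=read_camera("wrist");cv2.imwrite("pics/c5.png",cv2.resize(w["pixels"][190:310,170:330],None,fx=5,fy=5,interpolation=cv2.INTER_CUBIC))
E
```

```text
19.025 0.0248 F -9.25 0.010921064285503712 41.519962549209595
```

View pics/c5.png

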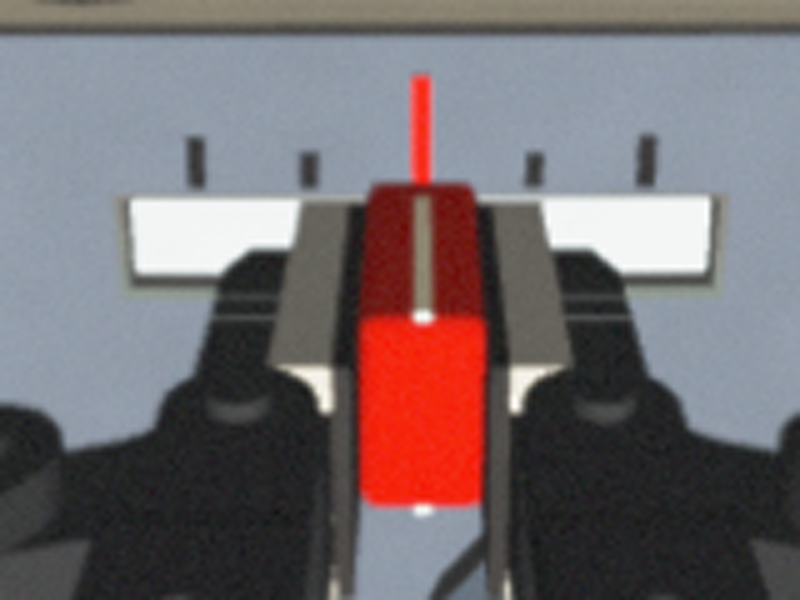

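The tab's white line (423) is aligned with the long red mark (421), and the tab is gripped firmly, so I hand in.

```bash
python3 -c "
from station import *
print(hand_in())"
```

```text
the job is handed in; nothing more can be done
None
```

I handed the job in at about 19 s: the dust cap stands knob up on the blue mat, and the gripper is holding the shutter tab at the red half-open mark.

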